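Build the insulated contact stack on the welding fixture's post

TASK

Thread the three loose rings onto the steel post of the welding fixture in this order, each lowered fully home (not let fall down the post) before the next: the brown insulating collar at the bottom, then the copper contact ring from the free-spinning turntable, then the white spacer on top. Leave the finished stack lying flat and tight together, do not push the pack of cells about, and keep the little jar upright on the turntable.

Things in the scene. Friction and masses are not known exactly. Their poses are not given: they have to be found in the camera images.
- fixture: welding fixture fixed to the table: tan square block 110 x 110 mm, 30 mm high, with a round dark steel boss (44 mm diameter, 8 mm high) in the middle of its top and an upright bright steel post on the boss. Origin: centre of the underside, on the post's axis; z up. Its place and yaw vary
- seat (a point): top of the boss on the post's axis, 38 mm above the table: where the underside of the lowest ring comes to rest. The boss is narrower than the brown collar. The post is 20 mm in diameter
- post_tip (a point): top of the post on its axis, 70 mm above the seat. The last 12 mm taper from 20 mm to 10 mm diameter; straight below that
- brown: dark brown insulating collar: flat ring, 56 mm outside diameter, 23 mm bore, 16 mm high, about 50 g, lying flat in the black tray; trades places with the white ring. Origin: centre of its underside, on its axis; z is its axis
- copper: copper contact ring: 44 mm outside diameter, 23 mm bore, 20 mm high, about 160 g, lying flat on the turntable about 60 mm from its axis. Origin: centre of its underside, on its axis; z is its axis
- white: white spacer ring: 50 mm outside diameter, 23 mm bore, 14 mm high, about 40 g, lying flat in the black tray. Origin: centre of its underside, on its axis; z is its axis
- tray: shallow black tray fixed to the table, 170 mm along its x and 250 mm along its y, floor 4 mm thick, rim 12 mm high. The brown and white rings lie side by side along its y, 90 to 130 mm apart centre to centre, one in each half. Origin: centre of its underside; its place and yaw vary
- platter_axis (a point): centre of the top of the white round turntable (200 mm diameter, top 30 mm above the table), on its upright axis. The platter turns freely, with very little friction, when it or anything on it is touched sideways off the axis; it is at rest at the start. Its place varies
- jar: small amber jar with black lid, 34 mm diameter, 45 mm high, standing on the turntable across from the copper ring, 100 to 130 mm from it; a bystander, to stay upright there (it may ride round with the turntable). Origin: centre of its underside
- pack: bystander: pack of six flat silver cells with yellow edges, 100 x 70 x 60 mm high, 0.8 kg, lying at the back of the table beyond the fixture. Origin: centre of its underside
There are look-alikes about, which are no part of the job. Leave any blue or red look-alike of the copper alone.

How it is judged (in metres and radians):
On the way, in this order (a step that is already met when the one before it is completed fails the run):
1. the brown collar is fully home on the seat of the post (z of brown in the frame of seat between -0.003 and 0.003 m and horizontal distance between brown and seat below 0.004 m and angle between brown's own z axis and vertical below 0.08 rad), for 0.2 s.
2. the copper ring is fully home on top of the brown collar (all of step 1 and z of copper in the frame of seat between 0.013 and 0.019 m and horizontal distance between copper and seat below 0.004 m and angle between copper's own z axis and vertical below 0.08 rad), for 0.2 s.
3. the white spacer is fully home on top of the copper ring (all of step 2 and z of white in the frame of seat between 0.033 and 0.039 m and horizontal distance between white and seat below 0.004 m and angle between white's own z axis and vertical below 0.08 rad), for 0.2 s.
At the end, for the whole second after the job is handed in: All three rings at rest on the post, flat within 0.08 rad, centred within 4 mm, undersides within 3 mm of their places: brown on the seat, copper 16 mm and white 36 mm above it. Jar upright (0.3 rad) on the turntable, within 100 mm of its axis; cell pack within 30 mm of its start (all of step 3 and linear speed of each of brown, copper, white below 0.02 m/s and angle between jar's own z axis and vertical below 0.3 rad and horizontal distance between jar and platter_axis below 0.1 m and height (world z) of jar above 0.02 m and distance of pack from where it was at the start of the episode below 0.03 m); the robot touches nothing.
It fails at once if a ring falls down the post (over 0.55 m/s while it is threaded on the post) instead of being lowered ((horizontal distance between brown and seat below 0.006 m and height (world z) of brown below 0.106 m and linear speed of brown above 0.55 m/s) or (horizontal distance between copper and seat below 0.006 m and height (world z) of copper below 0.106 m and linear speed of copper above 0.55 m/s) or (horizontal distance between white and seat below 0.006 m and height (world z) of white below 0.106 m and linear speed of white above 0.55 m/s)).
It fails at once if the jar is toppled (over 0.6 rad) or knocked off the turntable (angle between jar's own z axis and vertical above 0.6 rad or height (world z) of jar below 0.015 m).
It fails at once if the cell pack is pushed more than 30 mm (distance of pack from where it was at the start of the episode above 0.03 m).
It also fails if it takes over 69 s, if anything falls off the work surface, if the arm or the gripper's body presses on something with over 40 N, if the wrist force passes 120 N, or if a joint passes its speed limit or range.

ROBOT

A 6-joint arm with a two-finger parallel gripper is mounted at the origin on the work surface. World frame = base frame: x ahead of the robot, y to its left, z up, the work surface at z = 0. Lengths are in mm, angles in rad, forces in N, time in s.
With the tool pointing down it reaches from about 350 to 775 mm from the base axis. Payload 5.5 kg.
Tool frame: the origin (TCP) lies midway between the tips of the shut fingers; the grasp point (between the pads) lies 19 mm behind it; z points along the fingers, y is the line along which they close (so a half turn about z gives the same grasp; the last joint's range is limited). The gripper opens to 85 mm and grips with 20 to 120 N. Pads are 22 mm wide; open, the fingers measure 114 mm over their backs; the gripper's body (76 mm by 85 mm) begins 54 mm behind the grasp point. The pads swing forward as they close: fully open they stand 13 mm farther back than shut.
Start: joints at [-1.277, 0.313, 0.046, 1.304, 0, 1.431], TCP at [241.686, -521.785, 231.323] pointing down, gripper open.
Joint ranges: [-2.76, 2.76], [-0.86, 1.69], [-1.03, 1.26], [-2.2, 2.34], [-1.47, 1.5], [-3.14, 3.14]. Speed limits (rad/s): [2.57, 2.57, 3.14, 3.14, 3.14, 3.14].

INTERFACE

Orientations are given as a 3x3 rotation matrix whose columns are the frame's x, y, z axes.
In Python, from bench import ctrl gives the robot as it stands. The module is installed in compiled form; this text tells all that it offers.
- The arm moves only by the shell command python3 -m handwheel 'ROWS' [FORCE]. ROWS is JSON, a list of rows, each a list of 7 numbers: the shift along the tool's x, y, z in units of 0.03 m (1.0 is 0.03 m), then the turn, a rotation vector about the tool's x, y, z in units of 0.15 rad (1.0 is 0.15 rad), then the closure, from -1 (fully open) to 1 (shut). In form: [[tx, ty, tz, ax, ay, az, claw], ...]. A call has 1 to 10 rows; each row shifts and turns the commanded pose from where the row before left it, along the tool's axes as they then stand; what a row does not reach is not made up. A row lasts 1/10 s, in which the tool goes at most 50 mm and 8.59 degrees, less where a joint would pass 70% of its speed; a pose out of reach is approached as far as the arm can. A call with a number of a shift or a turn outside -1 to 1 is refused whole. A call with a gripper value outside its range is refused whole. The fingers move at their own pace and stop on an object; FORCE is the grip in N (left out, the last holds). Time passes only in rows, so rows that do not move let the fingers close. It gives the time, the measured TCP pose, the force, the opening and the grip force at its end, in the units of the state.
- ctrl.read_state(): the state, without advancing time (a new reading comes with each control period).
- ctrl.grab_frame(name): name is "scene" or "top" or "wrist"; returns the picture (384x512x3 uint8, red, green, blue); there is no depth.
- ctrl.get_calibration(name): a dict with "fx", "fy", "cx", "cy" (pixels), "rvec" (rotation vector, rad) and "tvec" (3), from world to camera coordinates, as OpenCV has them. Camera axes: x right, y down, z forward; pixel columns grow to the right and rows downward; lengths in mm; the calibration is good to about 2 mm. A picture is of the moment at which its call begins: read the wrist's pose just before it. get_calibration takes no time and is no camera call; for the wrist camera it gives the pose at the moment of the call.
- ctrl.job_done(): hands the job in; it is judged then, once.
Trained networks look in the newest picture that a camera, given by its name, has taken for a name from the list of things; names that differ only in an ending like _2 or _b are one class to them, and where a whole thing is asked for, a point or a joint stands for the part that bears it (a point fixed in the world has none). Each returns a list of dicts, best first, with "confidence" (0 to 1); they miss things now and then, are a little off and sometimes report something else, mostly with a low value. They report only what shows in the picture. A call takes as long as a camera call. They do not tell look-alikes from the thing itself.
- ctrl.look_for(camera, name): "box" ([left, top, right, bottom] in pixels, round what is visible of it).
The state is a dict: "clock": time; "joints": joint angles; "dq": joint speeds; "joint_torque": joint torques, N m; "position": TCP position; "tool_rot": TCP orientation; "contact_force": force on the tool from outside, world axes, zero at the start; "moment": the same for the moment, N m; "width": opening from 0.0 (shut) to 1.0 (fully open); "finger_force": force on a finger pad.
Only numpy, scipy, OpenCV 4.12 (cv2) and the standard library are available. Lean on these libraries where they do the work, as an engineer would, in place of code of your own. Each camera call takes 0.05 s, during which the arm holds its last target. There are 200 camera calls.

## Working session

There is one attempt and no reset: what is moved stays moved. The work goes in short steps, Python scripts to look and compute and a shell command to move; the robot and the scene stay as the last step left them, time stands still between calls to the robot, and variables do not carry over. Pictures are saved under pics/ and viewed, at most 13 in all, crops included, and the job is handed in when it is done.

```bash
mkdir -p pics; cat > h.py <<'E'
import numpy as np, cv2
from bench import ctrl
def cal(n):
    c=ctrl.get_calibration(n); K=np.array([[c['fx'],0,c['cx']],[0,c['fy'],c['cy']],[0,0,1]],float)
    R=cv2.Rodrigues(np.array(c['rvec'],float))[0]; return K,R,np.array(c['tvec'],float).ravel()
def unproj(n,uv,z,c=None):
    K,R,t=c or cal(n); d=R.T@np.linalg.inv(K)@np.array([uv[0],uv[1],1.]); o=-R.T@t
    return o+d*(z-o[2])/d[2]
def proj(n,p,c=None):
    K,R,t=c or cal(n); q=K@(R@np.array(p,float)+t); return q[:2]/q[2]
def save(n,f): 
    im=ctrl.grab_frame(n); cv2.imwrite('pics/'+f,im[:,:,::-1]); return im
E
python3 - <<'E'
from h import *
a=save('scene','s0.png'); b=save('top','t0.png')
cv2.imwrite('pics/st.png',np.hstack([cv2.resize(x[:,:,::-1],(400,300)) for x in(a,b)]))
for n in('scene','top'):
    K,R,t=cal(n); print(n,K[0,0],(-R.T@t).round(),R[2].round(2))
for nm in ('fixture','brown','copper','white','tray','platter_axis','jar','pack'):
    print(nm,[(np.round(d['box']).astype(int).tolist(),round(d['confidence'],2)) for d in ctrl.look_for('top',nm)])
print(ctrl.read_state())
E
```

```text
scene 368.3307847464562 [891. 500. 752.] [-0.3  -0.57 -0.77]
top 393.7269122432891 [ 451.  -11. 1092.] [ 0.17  0.01 -0.99]
fixture [([207, 203, 261, 252], 0.9)]
brown [([338, 241, 358, 258], 0.64), ([114, 245, 128, 257], 0.6), ([210, 203, 259, 253], 0.54)]
copper [([164, 164, 184, 184], 0.75), ([152, 223, 168, 241], 0.73), ([208, 174, 223, 184], 0.71)]
white [([378, 226, 397, 245], 0.64)]
tray [([318, 211, 418, 280], 0.93)]
platter_axis [([338, 240, 356, 257], 0.62), ([106, 206, 180, 279], 0.58)]
jar [([111, 244, 129, 256], 0.47)]
pack [([248, 113, 273, 156], 0.98)]
{'clock': 0.5, 'joints': array([-1.27662138e+00,  3.13202347e-01,  4.60593194e-02,  1.30355216e+00,
        2.17153922e-05,  1.43118898e+00]), 'dq': array([ 0.00032679,  0.00106554,  0.00017296,  0.00107727,  0.00152294,
       -0.00032439]), 'joint_torque': array([-9.45273714e-04, -4.79994714e+01,  2.98536658e+01,  1.92743304e-03,
       -1.09456271e-04,  4.38487689e-06]), 'position': array([ 241.68169635, -521.78915214,  231.30518116]), 'tool_rot': array([[ 9.07382523e-01,  4.20305787e-01,  5.01065936e-05],
       [ 4.20305790e-01, -9.07382519e-01, -9.04937968e-05],
       [ 7.43078064e-06,  1.03172581e-04, -9.99999995e-01]]), 'contact_force': array([ 0.57450948, -0.25901323, -0.56353636]), 'moment': array([-0.04512786,  0.03772296, -0.00915979]), 'finger_force': 0.0, 'width': 1.0017445110197354}
```

View pics/t0.png

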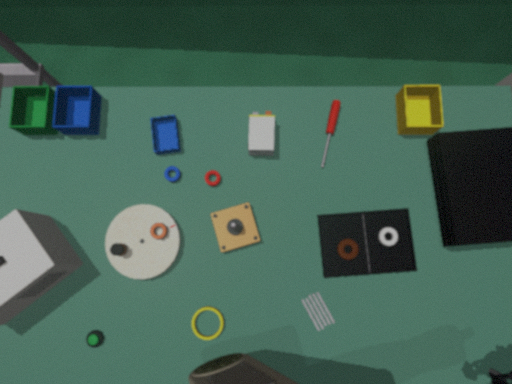

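View pics/s0.png

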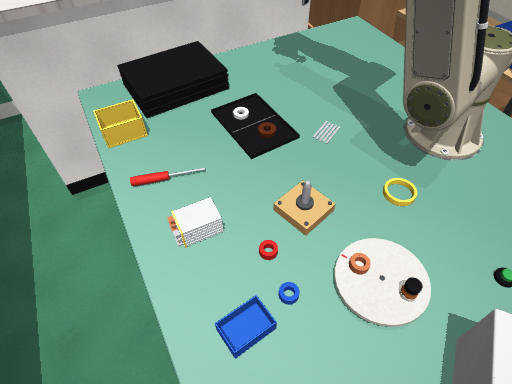

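The three ring candidates in the top image are (160,231) on the platter, blue at (173,174) and red at (213,178). Only (160,231) is copper-coloured and sits on the turntable, so I take it as the copper ring. I'll confirm it in a crop.

```bash
python3 - <<'E'
from h import *
a=cv2.imread('pics/t0.png'); s=cv2.imread('pics/s0.png')
cv2.imwrite('pics/crop.png',np.hstack([cv2.resize(a[160:290,95:265],None,fx=3,fy=3,interpolation=2)[:, :390],cv2.resize(s[170:300,240:375],None,fx=3,fy=3,interpolation=2)]))
def seg(im,roi,f):
    x0,y0,x1,y1=roi; c=im[y0:y1,x0:x1].astype(int); B,G,R=c[...,0],c[...,1],c[...,2]
    m=f(R,G,B).astype(np.uint8); n,l,st,ce=cv2.connectedComponentsWithStats(m); k=1+np.argmax(st[1:,4])
    pts=np.argwhere(l==k)[:,::-1].astype(np.float32); h=cv2.convexHull(pts)
    (u,v),r=cv2.minEnclosingCircle(h); e=cv2.fitEllipse(h) if len(h)>5 else ((u,v),0,0); return np.array(e[0])+[x0,y0],r,e[1],st[k,4]
R_={'brown':((330,232,362,264),lambda R,G,B:(R-B>20),20),'white':((372,220,404,252),lambda R,G,B:R>110,18),
'copper':((145,220,170,242),lambda R,G,B:R-B>50,50),'platter':((95,195,190,290),lambda R,G,B:R>120,30),
'fix':((200,195,270,260),lambda R,G,B:R-B>35,30)}
for k,(roi,f,z) in R_.items():
    c,r,e,n=seg(a,roi,f); print(k,c.round(1),round(r,1),e,n,unproj('top',c,z).round(1))
print(unproj('top',(119,249),75),'jar')
for k in [(232,225),(235,227)]: print('post tip',unproj('top',k,108).round(1))
E
```

```text
brown [347.6 248.8] 11.0 (20.95686912536621, 21.950580596923828) 328 [ 473.4 -252.4   20. ]
white [388.1 235.9] 9.5 (18.238134384155273, 18.961700439453125) 238 [ 508.3 -363.4   18. ]
copper [158.  230.5] 8.1 (15.425352096557617, 16.102481842041016) 146 [519.7 252.6  50. ]
platter [141.6 241.2] 38.6 (73.30378723144531, 77.03592681884766) 4186 [492.2 300.6  30. ]
fix [234.8 227.6] 27.5 (50.173797607421875, 51.93682098388672) 1448 [529.   50.9  30. ]
[470.53118864 344.41965768  75.        ] jar
post tip [529.8  53.2 108. ]
post tip [524.9  45.7 108. ]
```

View pics/crop.png

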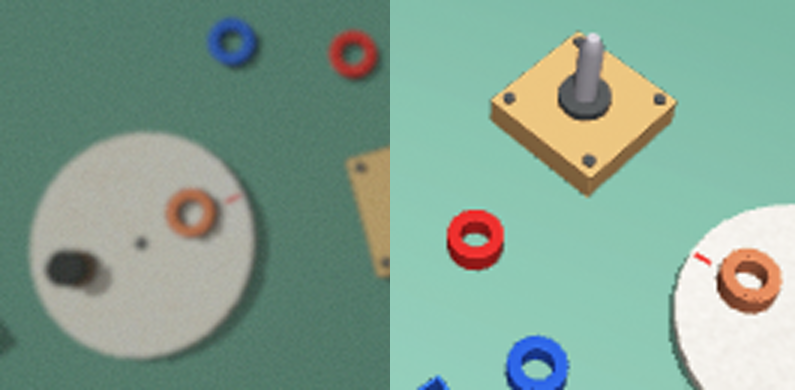

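The crop confirms that the ring on the platter is copper. The blue and red ones lie on the table. I'll turn the tool so its x is world y and its y is world x, then hover over the brown ring.

```bash
python3 -m handwheel '[[0,0,0,0,0,-0.948,-1],[0,0,0,0,0,-0.948,-1],[0,0,0,0,0,-0.948,-1],[0,0,0,0,0,-0.948,-1],[0,0,0,0,0,-0.948,-1],[0,0,0,0,0,-0.948,-1],[0,0,0,0,0,-0.948,-1],[0,0,0,0,0,-0.948,-1]]' 40
python3 -m handwheel '[[0.9,0.77,0.27,0,0,0,-1],[0.9,0.77,0.27,0,0,0,-1],[0.9,0.77,0.27,0,0,0,-1],[0.9,0.77,0.27,0,0,0,-1],[0.9,0.77,0.27,0,0,0,-1],[0.9,0.77,0.27,0,0,0,-1],[0.9,0.77,0.27,0,0,0,-1],[0.9,0.77,0.27,0,0,0,-1],[0.9,0.77,0.27,0,0,0,-1],[0.9,0.77,0.27,0,0,0,-1]]'
python3 -m handwheel '[[0,0,0,0,0,0,-1],[0,0,0,0,0,0,-1]]'
python3 - <<'E'
from h import *
s=ctrl.read_state(); print(s['position'],s['tool_rot'].round(4))
K,R,t=cal('wrist'); print((-R.T@t).round(1),R.round(3)); print(K)
print(proj('wrist',[473.4,-252.4,20]),proj('wrist',s['position']),proj('wrist',[508,-363,18]))
save('wrist','w1.png')
E
```

```text
clock: 1.3
position: [241.7, -521.8, 231.4]
tool_rot: [[-0.006, 1.0, 0.0], [1.0, 0.006, -0.0], [-0.0, 0.0, -1.0]]
contact_force: [-0.2, -0.4, -0.5]
width: 1.001
finger_force: 0.0
clock: 2.3
position: [473.4, -250.5, 150.2]
tool_rot: [[-0.001, 1.0, 0.001], [1.0, 0.001, -0.0], [-0.0, 0.001, -1.0]]
contact_force: [-0.2, -0.8, 0.3]
width: 1.0
finger_force: 0.0
clock: 2.5
position: [472.7, -251.0, 150.2]
tool_rot: [[-0.003, 1.0, -0.001], [1.0, 0.003, -0.0], [-0.0, -0.001, -1.0]]
contact_force: [0.7, -0.4, -0.3]
width: 1.002
finger_force: 0.0
[ 472.73842066 -250.98192184  150.15405289] [[-2.7e-03  1.0e+00 -6.0e-04]
 [ 1.0e+00  2.7e-03 -1.0e-04]
 [-1.0e-04 -6.0e-04 -1.0e+00]]
[ 472.5 -165.   294.2] [[ 1.     0.002 -0.   ]
 [ 0.002 -0.945  0.328]
 [ 0.    -0.328 -0.945]]
[[282.44014777   0.         254.44096907]
 [  0.         282.44014777 199.18525623]
 [  0.           0.           1.        ]]
[255.25635572 191.92428199] [254.62700783 257.57119395] [284.95089729 282.82136314]
```

View pics/w1.png

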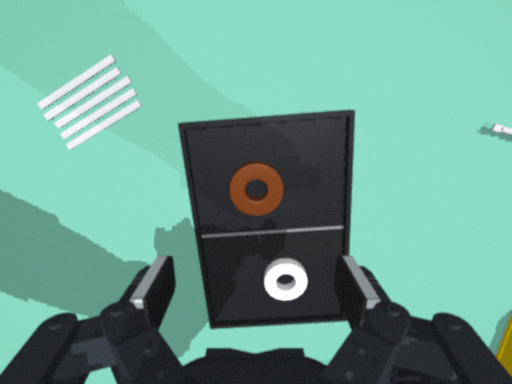

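The wrist view shows the brown ring at (257,189) and the white at (286,280). I'll measure both precisely.

```bash
cat >> h.py <<'E'
def ring(im,c0,half,f,z,cam='wrist',c=None):
    "centre of the biggest blob's outline (rays of hull cut with plane z, circle fit)"
    x0,y0=int(c0[0]-half),int(c0[1]-half); x0=max(x0,0);y0=max(y0,0)
    a=im[y0:y0+2*half,x0:x0+2*half].astype(int); m=f(a[...,0],a[...,1],a[...,2]).astype(np.uint8)
    n,l,st,_=cv2.connectedComponentsWithStats(m); k=1+np.argmax(st[1:,4]); b=(l==k).astype(np.uint8)
    cs,hi=cv2.findContours(b,cv2.RETR_CCOMP,cv2.CHAIN_APPROX_NONE)
    out=[]
    for q in sorted(cs,key=len)[::-1][:2]:
        if len(q)<8: continue
        w=np.array([unproj(cam,p,z,c)[:2] for p in q.reshape(-1,2)+[x0,y0]])
        A=np.c_[2*w,np.ones(len(w))]; s=np.linalg.lstsq(A,(w**2).sum(1),rcond=None)[0]
        out.append((s[:2].round(1).tolist(),round(2*float(np.sqrt(s[2]+s[0]**2+s[1]**2)),1)))
    return out
BR=lambda R,G,B:(R-B>40)&(R>70)
WH=lambda R,G,B:(R>190)
CU=lambda R,G,B:(R-B>50)&(R>100)
E
python3 - <<'E'
from h import *
im=cv2.imread('pics/w1.png')[:,:,::-1]
print(im[189,240],im[189,257],im[280,270],im[280,286],im[292,286])
print(ring(im,(257,189),38,BR,20),ring(im,(286,280),34,WH,18))
E
```

```text
[133  72  32] [42 45 51] [254 255 255] [41 42 50] [254 254 255]
[([473.9, -250.7], 55.5), ([474.1, -250.2], 22.1)] [([508.1, -362.3], 49.2), ([508.2, -362.2], 23.0)]
```

```bash
python3 -m handwheel '[[0.02,0.04,0.6,0,0,0,-1],[0,0,0.6,0,0,0,-1],[0,0,0.6,0,0,0,-1],[0,0,0.6,0,0,0,-1],[0,0,0.6,0,0,0,-1],[0,0,0.6,0,0,0,-1],[0,0,0.6,0,0,0,-1],[0,0,0.4,0,0,0,-1],[0,0,0.3,0,0,0,-1],[0,0,0,0,0,0,-1]]' 40
python3 -m handwheel '[[0,0,0,0,0,0,1],[0,0,0,0,0,0,1],[0,0,0,0,0,0,1],[0,0,0,0,0,0,1],[0,0,0,0,0,0,1],[0,0,0,0,0,0,1],[0,0,0,0,0,0,1],[0,0,0,0,0,0,1]]' 40
```

```text
clock: 3.55
position: [472.9, -251.2, 2.5]
tool_rot: [[0.0, 1.0, -0.001], [1.0, -0.0, 0.001], [0.001, -0.001, -1.0]]
contact_force: [-0.4, 0.3, -0.2]
width: 0.998
finger_force: 0.0
clock: 4.35
position: [474.3, -251.6, 4.7]
tool_rot: [[-0.001, 1.0, 0.001], [1.0, 0.001, -0.002], [-0.002, 0.001, -1.0]]
contact_force: [-1.9, 1.1, 5.9]
width: 0.633
finger_force: 41.6
```

```bash
python3 -m handwheel '[[0,0,-0.2,0,0,0,1],[0,0,-0.4,0,0,0,1],[0,0,-0.6,0,0,0,1],[0,0,-0.7,0,0,0,1],[0,0,-0.7,0,0,0,1],[0,0,-0.7,0,0,0,1],[0,0,-0.7,0,0,0,1],[0,0,-0.7,0,0,0,1],[0,0,-0.4,0,0,0,1],[0,0,-0.2,0,0,0,1]]'
python3 -m handwheel '[[0.4,0.1,0,0,0,0,1],[0.8,0.2,0,0,0,0,1],[0.9,0.22,0,0,0,0,1],[0.9,0.22,0,0,0,0,1],[0.9,0.22,0,0,0,0,1],[0.9,0.22,0,0,0,0,1],[0.9,0.22,0,0,0,0,1],[0.8,0.22,0,0,0,0,1],[0.5,0.13,0,0,0,0,1],[0.3,0.08,0,0,0,0,1]]'
python3 -m handwheel '[[0,0,0,0,0,0,1],[0,0,0,0,0,0,1]]'
python3 - <<'E'
from h import *
s=ctrl.read_state(); print(s['position'],s['tool_rot'].round(4))
save('wrist','w2.png'); save('top','t2.png')
c=cal('wrist'); np.save('w2.npy',np.c_[c[0],c[1],c[2]])
print(proj('wrist',[527,49,108]),proj('wrist',[527,49,38]))
print((-c[1].T@c[2]))
E
```

```text
clock: 5.35
position: [474.4, -251.4, 164.2]
tool_rot: [[-0.001, 1.0, 0.002], [1.0, 0.001, -0.002], [-0.002, 0.002, -1.0]]
contact_force: [0.2, -0.3, -1.1]
width: 0.634
finger_force: 42.3
clock: 6.35
position: [528.0, -30.3, 161.4]
tool_rot: [[-0.002, 1.0, -0.002], [1.0, 0.002, 0.0], [0.0, -0.002, -1.0]]
contact_force: [0.1, -0.5, -0.8]
width: 0.633
finger_force: 42.3
clock: 6.55
position: [528.3, -32.4, 162.0]
tool_rot: [[-0.0, 1.0, -0.001], [1.0, 0.0, -0.0], [-0.0, -0.001, -1.0]]
contact_force: [-0.5, -0.8, -0.6]
width: 0.633
finger_force: 42.3
[528.28944852 -32.35806321 162.00030887] [[-4.e-04  1.e+00 -6.e-04]
 [ 1.e+00  4.e-04 -4.e-04]
 [-4.e-04 -6.e-04 -1.e+00]]
[252.46946682 107.62735137] [252.9920181  105.91752282]
[528.34909451  53.1529056  306.21559808]
```

View pics/w2.png

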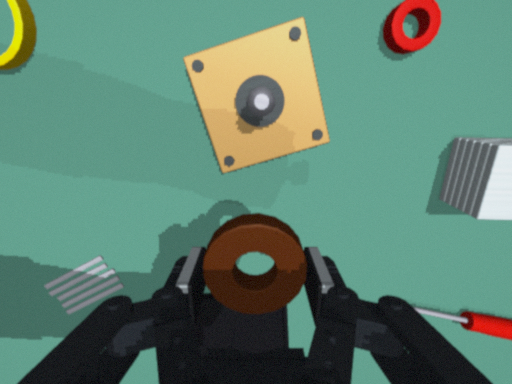

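```bash
python3 - <<'E'
from h import *
im=cv2.imread('pics/w2.png')[:,:,::-1]; M=np.load('w2.npy'); c=(M[:,:3],M[:,3:6],M[:,6])
print(im[101,255:268,0],im[101,232:290:4,0],im[255,248:260],im[300,255])
print('tip',ring(im,(261,101),10,lambda R,G,B:R>150,108,c=c))
for t in (60,70,80):print('boss',ring(im,(261,101),40,lambda R,G,B:(R<t)|((abs(R-B)<15)&(R>t)),38,c=c))
for z in (175,177,179): print('ring',z,ring(im,(255,262),60,lambda R,G,B:(R-B>40)&(R>90),z,c=c))
t=cv2.imread('pics/t2.png')[:,:,::-1]
print('ring top',ring(t,proj('top',[528,-32,177]),25,lambda R,G,B:(R-B>20),177,cam='top'))
print(proj('top',[528,50,108]))
E
```

```text
[200 209 206 209 207 208 207 208 208 210 212 209 209] [228 101  96  96  78  99 209 208 210 192 101  94  90 174 230] [[101 165 145]
 [101 164 145]
 [101 164 145]
 [101 163 146]
 [103 164 144]
 [102 165 145]
 [100 163 146]
 [101 164 145]
 [103 165 147]
 [101 163 144]
 [ 99 162 144]
 [103 164 147]] [60 31  6]
tip [([532.8, 53.2], 9.7)]
boss [([532.7, 53.0], 41.8)]
boss [([532.7, 53.0], 41.8)]
boss [([532.7, 53.0], 41.8), ([538.9, 35.8], 2.7)]
ring 175 [([527.9, -24.9], 38.1), ([539.2, -10.7], 2.0)]
ring 177 [([527.9, -23.7], 37.6), ([539.1, -9.8], 2.0)]
ring 179 [([527.9, -22.5], 37.0), ([538.9, -8.8], 2.0)]
ring top [([530.6, -29.4], 131.0), ([533.1, 20.5], 30.9)]
[233.2913071  225.74059362]
```

```bash
python3 - <<'E'
from h import *
im=cv2.imread('pics/w2.png')[:,:,::-1]; M=np.load('w2.npy'); c=(M[:,:3],M[:,3:6],M[:,6])
print(im[214:316:4,255].tolist()); print(im[262,198:312:6].tolist())
e=cv2.resize(im[205:320,195:315],None,fx=5,fy=5,interpolation=2); cv2.imwrite('pics/e.png',e[:,:,::-1])
E
```

```text
[[54, 49, 33], [56, 29, 18], [49, 25, 0], [115, 66, 40], [96, 48, 18], [96, 48, 23], [92, 44, 7], [94, 50, 21], [94, 48, 26], [91, 55, 32], [103, 165, 147], [101, 165, 147], [101, 163, 144], [99, 165, 145], [101, 165, 145], [84, 131, 115], [43, 24, 12], [40, 22, 11], [40, 14, 0], [55, 29, 8], [66, 36, 18], [59, 26, 8], [65, 33, 19], [64, 38, 22], [61, 31, 14], [35, 24, 21]]
[[21, 22, 21], [82, 38, 15], [95, 46, 18], [94, 49, 16], [94, 47, 19], [94, 50, 24], [79, 45, 21], [103, 164, 146], [101, 163, 142], [96, 160, 141], [105, 169, 150], [103, 166, 146], [99, 163, 145], [86, 40, 8], [90, 44, 10], [94, 48, 21], [92, 44, 19], [85, 42, 13], [44, 24, 12]]
```

View pics/e.png

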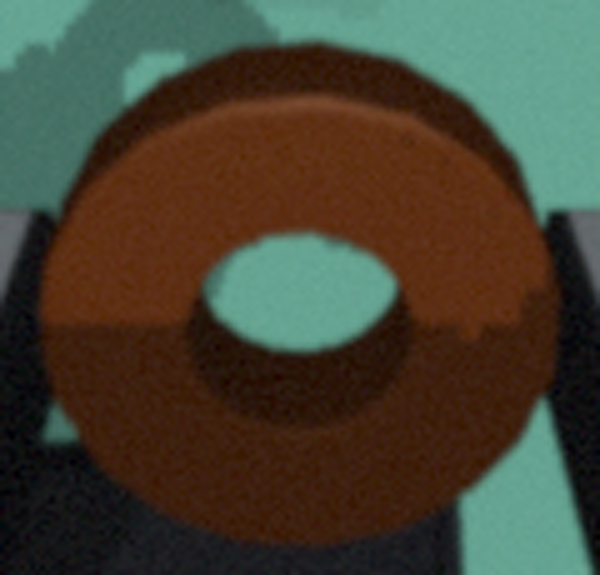

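```bash
python3 - <<'E'
from h import *
M=np.load('w2.npy'); c=(M[:,:3],M[:,3:6],M[:,6])
for z in (174,176,178,180):
    f=lambda u,v:unproj('wrist',(u,v),z,c)[:2]
    a,b,l,r,p,q,bl,br=f(255,225),f(255,314),f(203,265),f(306.8,265),f(255,251.4),f(255,290.5),f(232.7,272),f(277.5,272)
    print(z,a[1]-b[1],(a[1]+b[1])/2,'bore',p[1]-q[1],(p[1]+q[1])/2,'x',r[0]-l[0],(r[0]+l[0])/2,br[0]-bl[0],(br[0]+bl[0])/2)
E
```

```text
174 56.15755286896216 -34.85729803166848 bore 24.696329626073535 -34.41363133421187 x 55.972996934794594 528.4745108152262 24.38642052312639 528.5809767220819
176 55.30806833487369 -33.525984557167945 bore 24.32275298331895 -33.08902912077109 x 55.12630414293375 528.4726136667582 24.017531815947336 528.5774690842559
178 54.45858380078523 -32.194671082667426 bore 23.94917634056435 -31.764426907330297 x 54.279611351073015 528.4707165182904 23.64864310876817 528.5739614464296
180 53.60909926669675 -30.863357608166897 bore 23.57559969780978 -30.439824693889506 x 53.43291855921228 528.4688193698225 23.279754401589116 528.5704538086036
```

```bash
python3 -m handwheel '[[0.4,0.043,0,0,0,0,1],[0.643,0.05,0,0,0,0,1],[0.7,0.05,0,0,0,0,1],[0.7,0,0,0,0,0,1],[0.4,0,0.2,0,0,0,1],[0,0,0.5,0,0,0,1],[0,0,0.5,0,0,0,1],[0,0,0.2,0,0,0,1],[0,0,0,0,0,0,1],[0,0,0,0,0,0,1]]'
python3 - <<'E'
from h import *
s=ctrl.read_state(); print(s['position'],s['contact_force'])
im=save('wrist','w3.png'); sc=save('scene','s3.png'); u=proj('scene',[533,53,115]).astype(int)
a=im[190:350,170:340]; b=sc[u[1]-50:u[1]+50,u[0]-53:u[0]+53]
cv2.imwrite('pics/c3.png',np.hstack([cv2.resize(a,(400,376)),cv2.resize(b,(400,376),interpolation=2)])[:,:,::-1])
E
```

```text
clock: 7.65
position: [532.9, 53.1, 120.5]
tool_rot: [[-0.0, 1.0, 0.0], [1.0, 0.0, -0.0], [-0.0, 0.0, -1.0]]
contact_force: [-0.1, 0.9, -0.7]
width: 0.634
finger_force: 42.3
[532.88535341  53.12875692 120.51534052] [-0.09591978  0.89771079 -0.73271413]
```

View pics/c3.png

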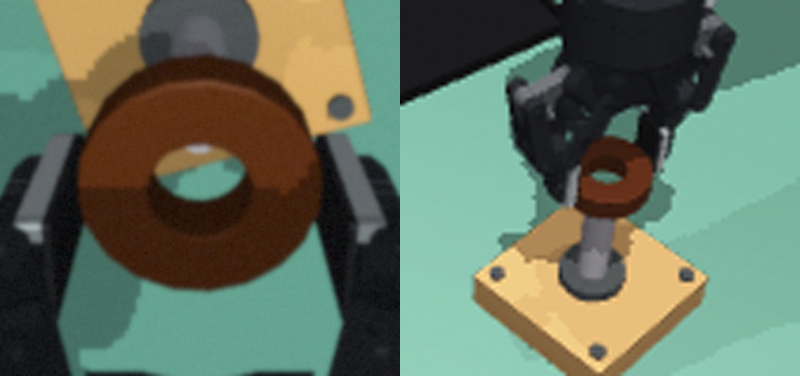

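The ring sits over the post tip, with the tip showing centred at the edge of the bore. I'll descend gently and watch the force.

```bash
python3 -m handwheel '[[0,0,0.15,0,0,0,1],[0,0,0.15,0,0,0,1],[0,0,0.15,0,0,0,1],[0,0,0.15,0,0,0,1],[0,0,0.15,0,0,0,1],[0,0,0.1,0,0,0,1],[0,0,0,0,0,0,1]]'
python3 -m handwheel '[[0,0,0.1,0,0,0,1],[0,0,0.1,0,0,0,1],[0,0,0.1,0,0,0,1],[0,0,0,0,0,0,1]]'
```

```text
clock: 8.45
position: [532.3, 53.3, 94.1]
tool_rot: [[-0.001, 1.0, -0.001], [1.0, 0.001, -0.0], [-0.0, -0.001, -1.0]]
contact_force: [0.3, -0.2, -0.2]
width: 0.636
finger_force: 42.3
clock: 8.85
position: [532.4, 53.3, 85.3]
tool_rot: [[-0.001, 1.0, -0.001], [1.0, 0.001, -0.0], [-0.0, -0.001, -1.0]]
contact_force: [-0.6, -0.1, -0.4]
width: 0.634
finger_force: 42.3
```

```bash
python3 -m handwheel '[[0,0,0.2,0,0,0,1],[0,0,0.2,0,0,0,1],[0,0,0.2,0,0,0,1],[0,0,0.2,0,0,0,1],[0,0,0.2,0,0,0,1],[0,0,0.2,0,0,0,1],[0,0,0.2,0,0,0,1],[0,0,0,0,0,0,1]]'
python3 -m handwheel '[[0,0,0.05,0,0,0,1],[0,0,0.04,0,0,0,1],[0,0,0,0,0,0,1],[0,0,0,0,0,0,1]]'
```

```text
clock: 9.65
position: [532.0, 53.3, 42.7]
tool_rot: [[-0.001, 1.0, -0.002], [1.0, 0.001, -0.0], [-0.0, -0.002, -1.0]]
contact_force: [-0.3, -0.5, -1.0]
width: 0.636
finger_force: 42.3
clock: 10.05
position: [532.9, 53.3, 41.3]
tool_rot: [[-0.001, 1.0, 0.0], [1.0, 0.001, -0.0], [-0.0, 0.0, -1.0]]
contact_force: [-0.2, -0.3, -1.1]
width: 0.633
finger_force: 42.3
```

```bash
python3 -m handwheel '[[0,0,0.05,0,0,0,1],[0,0,0,0,0,0,1],[0,0,0,0,0,0,1]]'
python3 -m handwheel '[[0,0,0.05,0,0,0,1],[0,0,0,0,0,0,1],[0,0,0,0,0,0,1]]'
python3 -m handwheel '[[0,0,0.05,0,0,0,1],[0,0,0,0,0,0,1],[0,0,0,0,0,0,1]]'
```

```text
clock: 10.35
position: [532.7, 53.3, 39.6]
tool_rot: [[-0.001, 1.0, -0.0], [1.0, 0.001, -0.0], [-0.0, -0.0, -1.0]]
contact_force: [-0.3, 0.1, -1.0]
width: 0.636
finger_force: 42.3
clock: 10.65
position: [533.0, 53.3, 38.7]
tool_rot: [[-0.001, 1.0, 0.001], [1.0, 0.001, -0.0], [-0.0, 0.001, -1.0]]
contact_force: [-2.2, 0.5, 5.1]
width: 0.634
finger_force: 42.8
clock: 10.95
position: [533.0, 53.2, 38.7]
tool_rot: [[-0.001, 1.0, 0.001], [1.0, 0.001, -0.0], [-0.0, 0.001, -1.0]]
contact_force: [-5.0, 0.3, 16.8]
width: 0.632
finger_force: 43.8
```

Seated on contact at TCP z 38.7, which matches. I'll release and go to the copper ring.

```bash
python3 -m handwheel '[[0,0,-0.06,0,0,0,1],[0,0,0,0,0,0,-1],[0,0,0,0,0,0,-1],[0,0,0,0,0,0,-1],[0,0,0,0,0,0,-1],[0,0,0,0,0,0,-1],[0,0,-0.2,0,0,0,-1],[0,0,-0.4,0,0,0,-1],[0,0,-0.6,0,0,0,-1],[0,0,-0.6,0,0,0,-1]]'
python3 -m handwheel '[[0,0,-0.8,0,0,0,-1],[0,0,-0.8,0,0,0,-1],[0,0,-0.8,0,0,0,-1],[0.6,-0.05,0,0,0,0,-1],[0.9,-0.06,0,0,0,0,-1],[1,-0.06,0,0,0,0,-1],[1,-0.06,0,0,0,0,-1],[1,-0.06,0,0,0,0,-1],[1,-0.06,0,0,0,0,-1],[0.8,-0.05,0,0,0,0,-1]]'
python3 -m handwheel '[[0.3,-0.03,0,0,0,0,-1],[0,0,0,0,0,0,-1],[0,0,0,0,0,0,-1]]'
python3 - <<'E'
from h import *
s=ctrl.read_state(); print(s['position'])
im=save('wrist','w4.png'); t=save('top','t4.png'); c=cal('wrist'); np.save('w4.npy',np.c_[c[0],c[1],c[2]])
u=proj('wrist',[519.7,252.6,50]); print(u,ring(im,u,45,CU,50,c=c))
print('brown seen from top',ring(t,proj('top',[533,53,54]),12,lambda R,G,B:(R-B>20)&(R<110),54,cam='top'))
print('jar',[(unproj('top',((d['box'][0]+d['box'][2])/2,(d['box'][1]+d['box'][3])/2),60).round(),d['confidence']) for d in ctrl.look_for('top','jar')])
E
```

```text
clock: 11.95
position: [532.8, 53.3, 93.8]
tool_rot: [[-0.001, 1.0, 0.0], [1.0, 0.001, -0.0], [-0.0, 0.0, -1.0]]
contact_force: [0.2, 0.0, -0.2]
width: 0.999
finger_force: 0.0
clock: 12.95
position: [520.6, 243.9, 165.7]
tool_rot: [[-0.001, 1.0, 0.001], [1.0, 0.001, 0.001], [0.001, 0.001, -1.0]]
contact_force: [0.6, 0.4, 0.4]
width: 1.006
finger_force: 0.0
clock: 13.25
position: [519.7, 250.7, 164.7]
tool_rot: [[-0.001, 1.0, 0.0], [1.0, 0.001, -0.0], [-0.0, 0.0, -1.0]]
contact_force: [0.2, -0.4, -0.3]
width: 1.002
finger_force: 0.0
[519.72546757 250.69335901 164.73386558]
[254.35437023 193.01251396] [([522.2, 252.9], 44.7), ([520.9, 255.7], 23.6)]
brown seen from top [([530.6, 48.7], 47.6), ([533.5, 52.4], 25.8)]
jar [(array([469., 348.,  60.]), 0.72)]
```

View pics/w4.png

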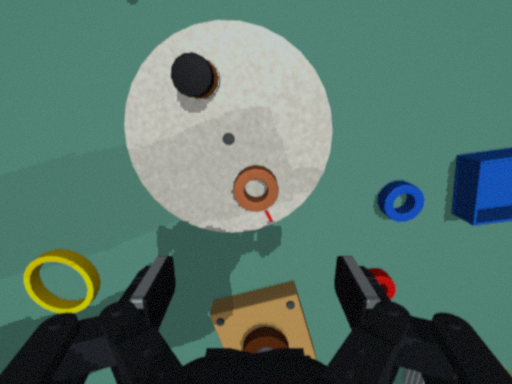

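```bash
python3 - <<'E'
from h import *
im=cv2.imread('pics/w4.png')[:,:,::-1].astype(int); M=np.load('w4.npy'); c=(M[:,:3],M[:,3:6],M[:,6])
m=((im[...,0]-im[...,2]>50)&(im[...,0]>90)).astype(np.uint8); m[:,:200]=0;m[240:]=0;m[:,320:]=0;m[:150]=0
m=cv2.morphologyEx(m,cv2.MORPH_OPEN,np.ones((5,5),np.uint8))
for r in range(160,228,3): print(r,''.join('#' if v else '.' for v in m[r,226:286]), im[r,256].tolist())
cs,_=cv2.findContours(m,cv2.RETR_EXTERNAL,cv2.CHAIN_APPROX_NONE); q=max(cs,key=len).reshape(-1,2)
w=np.array([unproj('wrist',p,50,c)[:2] for p in q])
print(w.min(0),w.max(0),(w.min(0)+w.max(0))/2)
E
```

```text
160 ............................................................ [174, 173, 162]
163 ............................................................ [169, 167, 161]
166 ............................................................ [88, 57, 37]
169 ....................####################.................... [145, 82, 48]
172 ................############################................ [163, 96, 56]
175 .............##################################............. [160, 93, 59]
178 ...........######################################........... [140, 89, 64]
181 .........##############..............#############.......... [162, 161, 152]
184 ........############....................###########......... [173, 173, 163]
187 ........##########........................##########........ [173, 172, 165]
190 ........###########.......................##########........ [174, 173, 164]
193 ........###########......................###########........ [171, 170, 162]
196 .........############...................###########......... [145, 140, 131]
199 ..........###############...........##############.......... [89, 52, 34]
202 ............####################################............ [137, 79, 48]
205 ..............################################.............. [165, 96, 58]
208 ...................######################................... [162, 96, 58]
211 ............................................................ [164, 125, 105]
214 ............................................................ [192, 191, 181]
217 ............................................................ [196, 197, 189]
220 ............................................................ [191, 192, 183]
223 ............................................................ [192, 192, 181]
226 ............................................................ [190, 189, 180]
[500.0687341  235.04966826] [541.5355732  277.13822154] [520.80215365 256.0939449 ]
```

```bash
python3 -m handwheel '[[0.1,0.03,0.3,0,0,0,-1],[0.067,0,0.6,0,0,0,-1],[0,0,0.6,0,0,0,-1],[0,0,0.6,0,0,0,-1],[0,0,0.6,0,0,0,-1],[0,0,0.6,0,0,0,-1],[0,0,0.5,0,0,0,-1],[0,0,0.4,0,0,0,-1],[0,0,0.17,0,0,0,-1],[0,0,0,0,0,0,-1]]' 60
python3 -m handwheel '[[0,0,0,0,0,0,1],[0,0,0,0,0,0,1],[0,0,0,0,0,0,1],[0,0,0,0,0,0,1],[0,0,0,0,0,0,1],[0,0,0,0,0,0,1],[0,0,0,0,0,0,1],[0,0,0,0,0,0,1]]' 60
```

```text
clock: 14.4
position: [520.1, 255.9, 32.4]
tool_rot: [[-0.0, 1.0, -0.001], [1.0, 0.0, -0.001], [-0.001, -0.001, -1.0]]
contact_force: [0.6, 0.5, 0.2]
width: 0.999
finger_force: 0.0
clock: 15.2
position: [521.7, 256.7, 34.6]
tool_rot: [[-0.001, 1.0, 0.003], [1.0, 0.001, 0.001], [0.001, 0.003, -1.0]]
contact_force: [-0.5, 0.7, 6.1]
width: 0.488
finger_force: 60.8
```

```bash
python3 -m handwheel '[[0,0,-0.2,0,0,0,1],[0,0,-0.4,0,0,0,1],[0,0,-0.6,0,0,0,1],[0,0,-0.7,0,0,0,1],[0,0,-0.7,0,0,0,1],[0,0,-0.7,0,0,0,1],[0,0,-0.7,0,0,0,1],[0,0,-0.3,0,0,0,1],[0,0,-0.1,0,0,0,1],[0,0,0,0,0,0,1]]'
python3 -m handwheel '[[-0.4,0.04,0,0,0,0,1],[-0.8,0.05,0,0,0,0,1],[-0.9,0.05,0,0,0,0,1],[-0.9,0.05,0,0,0,0,1],[-0.9,0.05,0,0,0,0,1],[-0.9,0.05,0,0,0,0,1],[-0.9,0.05,0,0,0,0,1],[-0.6,0.04,0,0,0,0,1],[-0.4,0.02,0,0,0,0,1],[0,0,0,0,0,0,1]]'
python3 -m handwheel '[[0,0,0,0,0,0,1],[0,0,0,0,0,0,1]]'
python3 - <<'E'
from h import *
s=ctrl.read_state(); p=s['position']; print(p)
im=save('wrist','w5.png'); c=cal('wrist')
a=im.astype(int); m=((a[...,0]-a[...,2]>35)&(a[...,0]>70)).astype(np.uint8); m[:180]=0;m[340:]=0;m[:,:180]=0;m[:,330:]=0
for r in range(205,325,4): print(r,''.join('#' if v else '.' for v in m[r,200:312:2]), im[r,255].tolist())
cv2.imwrite('pics/e5.png',cv2.resize(im[205:320,195:315],None,fx=5,fy=5,interpolation=2)[:,:,::-1])
np.save('w5.npy',np.c_[c[0],c[1],c[2]])
E
```

```text
clock: 16.2
position: [520.5, 256.2, 165.2]
tool_rot: [[-0.001, 1.0, -0.0], [1.0, 0.001, -0.0], [-0.0, -0.0, -1.0]]
contact_force: [-0.7, 0.0, -2.4]
width: 0.486
finger_force: 61.1
clock: 17.2
position: [532.3, 53.6, 164.5]
tool_rot: [[0.002, 1.0, -0.001], [1.0, -0.002, -0.0], [-0.0, -0.001, -1.0]]
contact_force: [-0.1, 1.1, -1.4]
width: 0.484
finger_force: 61.0
clock: 17.4
position: [532.5, 56.0, 165.0]
tool_rot: [[-0.001, 1.0, -0.0], [1.0, 0.001, 0.0], [0.0, -0.0, -1.0]]
contact_force: [0.2, -0.1, -1.9]
width: 0.486
finger_force: 61.0
[532.51060593  55.98106665 165.043612  ]
205 ...#################.............####################### [99, 101, 104]
209 ....###############...............###################### [106, 109, 114]
213 ....#############.................###################### [120, 121, 129]
217 .....##############...............##################.... [131, 132, 140]
221 ......################...........###################.... [110, 111, 118]
225 .......################################################# [102, 59, 40]
229 .......###########################################...
[... 1054 characters left out ...]
........ [89, 53, 32]
289 ..........###################################........... [89, 54, 37]
293 ...........#################################............ [106, 65, 42]
297 .............#############################.............. [133, 79, 52]
301 ................#######################................. [131, 78, 50]
305 ....................###############..................... [128, 75, 46]
309 ........................................................ [100, 147, 130]
313 ........................................................ [96, 158, 139]
317 ........................................................ [97, 156, 140]
321 ........................................................ [97, 159, 139]
```

View pics/e5.png

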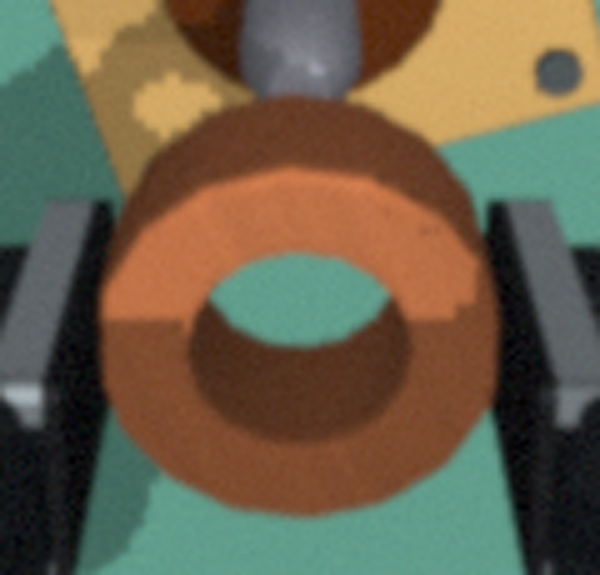

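```bash
python3 - <<'E'
from h import *
M=np.load('w5.npy'); c=(M[:,:3],M[:,3:6],M[:,6])
for z in (176,178,180,182):
    f=lambda u,v:unproj('wrist',(u,v),z,c)[:2]
    a,b,l,r,p,q=f(255,238.6),f(255,308.2),f(215,272),f(294.6,272),f(255,255.4),f(255,293.4)
    print(z,a[1]-b[1],(a[1]+b[1])/2,'bore',p[1]-q[1],(p[1]+q[1])/2,'x',r[0]-l[0],(r[0]+l[0])/2)
E
```

```text
176 44.62520756556458 51.629172654964606 bore 24.392413301726336 51.72449387311588 x 43.6412834778468 532.6402354248521
178 43.95519754868445 52.98673967602548 bore 24.026181699911945 53.08062972613371 x 42.986046254878204 532.6360789892872
180 43.28518753180431 54.34430669708636 bore 23.65995009809754 54.436765579151526 x 42.33080903190944 532.6319225537221
182 42.615177514924156 55.70187371814725 bore 23.29371849628312 55.79290143216935 x 41.67557180894073 532.6277661181571
```

```bash
python3 -m handwheel '[[-0.045,0.012,0.4,0,0,0,1],[0,0,0.5,0,0,0,1],[0,0,0.5,0,0,0,1],[0,0,0.2,0,0,0,1],[0,0,0.15,0,0,0,1],[0,0,0.15,0,0,0,1],[0,0,0.1,0,0,0,1],[0,0,0.1,0,0,0,1],[0,0,0.05,0,0,0,1],[0,0,0,0,0,0,1]]'
python3 -m handwheel '[[0,0,0.1,0,0,0,1],[0,0,0.1,0,0,0,1],[0,0,0.1,0,0,0,1],[0,0,0,0,0,0,1]]'
```

```text
clock: 18.45
position: [533.1, 53.9, 100.8]
tool_rot: [[-0.001, 1.0, 0.0], [1.0, 0.001, -0.0], [-0.0, 0.0, -1.0]]
contact_force: [0.0, -0.0, -1.8]
width: 0.485
finger_force: 61.0
clock: 18.85
position: [532.7, 53.9, 91.2]
tool_rot: [[-0.001, 1.0, -0.001], [1.0, 0.001, -0.0], [-0.0, -0.001, -1.0]]
contact_force: [-0.5, 0.3, -1.2]
width: 0.487
finger_force: 61.0
```

Threaded without touching. Next: down to just above the brown collar, then small steps.

```bash
python3 -m handwheel '[[0,0,0.2,0,0,0,1],[0,0,0.2,0,0,0,1],[0,0,0.2,0,0,0,1],[0,0,0.2,0,0,0,1],[0,0,0.15,0,0,0,1],[0,0,0.05,0,0,0,1],[0,0,0,0,0,0,1]]'
python3 -m handwheel '[[0,0,0.05,0,0,0,1],[0,0,0,0,0,0,1],[0,0,0,0,0,0,1]]'
python3 -m handwheel '[[0,0,0.05,0,0,0,1],[0,0,0,0,0,0,1],[0,0,0,0,0,0,1]]'
```

```text
clock: 19.55
position: [532.9, 53.9, 61.5]
tool_rot: [[-0.001, 1.0, -0.001], [1.0, 0.001, -0.0], [-0.0, -0.001, -1.0]]
contact_force: [-0.5, 0.7, -1.5]
width: 0.487
finger_force: 61.0
clock: 19.85
position: [533.2, 53.9, 60.4]
tool_rot: [[-0.001, 1.0, 0.0], [1.0, 0.001, -0.0], [-0.0, 0.0, -1.0]]
contact_force: [-0.1, -0.1, -2.1]
width: 0.49
finger_force: 61.0
clock: 20.15
position: [533.1, 53.9, 58.8]
tool_rot: [[-0.001, 1.0, 0.0], [1.0, 0.001, -0.0], [-0.0, 0.0, -1.0]]
contact_force: [-0.2, -0.2, -1.4]
width: 0.486
finger_force: 61.0
```

```bash
python3 -m handwheel '[[0,0,0.04,0,0,0,1],[0,0,0,0,0,0,1],[0,0,0,0,0,0,1]]'
python3 -m handwheel '[[0,0,0.04,0,0,0,1],[0,0,0,0,0,0,1],[0,0,0,0,0,0,1]]'
```

```text
clock: 20.45
position: [533.2, 53.9, 58.6]
tool_rot: [[-0.001, 1.0, 0.001], [1.0, 0.001, -0.0], [-0.0, 0.001, -1.0]]
contact_force: [-3.5, 0.1, 6.8]
width: 0.487
finger_force: 61.8
clock: 20.75
position: [533.2, 53.9, 58.6]
tool_rot: [[-0.001, 1.0, 0.001], [1.0, 0.001, -0.0], [-0.0, 0.001, -1.0]]
contact_force: [-5.5, 0.6, 14.6]
width: 0.486
finger_force: 62.7
```

```bash
python3 -m handwheel '[[0,0,-0.06,0,0,0,1],[0,0,0,0,0,0,-1],[0,0,0,0,0,0,-1],[0,0,0,0,0,0,-1],[0,0,0,0,0,0,-1],[0,0,0,0,0,0,-1],[0,0,-0.2,0,0,0,-1],[0,0,-0.4,0,0,0,-1],[0,0,-0.6,0,0,0,-1],[0,0,-0.8,0,0,0,-1]]'
python3 -m handwheel '[[0,0,-0.8,0,0,0,-1],[0,0,-0.7,0,0,0,-1],[-0.5,-0.03,0,0,0,0,-1],[-0.9,-0.06,0,0,0,0,-1],[-1,-0.06,0,0,0,0,-1],[-1,-0.06,0,0,0,0,-1],[-1,-0.06,0,0,0,0,-1],[-1,-0.06,0,0,0,0,-1],[-1,-0.06,0,0,0,0,-1],[-1,-0.06,0,0,0,0,-1]]'
python3 -m handwheel '[[-1,-0.06,0,0,0,0,-1],[-1,-0.06,0,0,0,0,-1],[-1,-0.06,0,0,0,0,-1],[-1,-0.06,0,0,0,0,-1],[-1,-0.06,0,0,0,0,-1],[-0.9,-0.06,0,0,0,0,-1],[-0.57,-0.02,0,0,0,0,-1],[0,0,0,0,0,0,-1],[0,0,0,0,0,0,-1],[0,0,0,0,0,0,-1]]'
python3 - <<'E'
from h import *
s=ctrl.read_state(); print(s['position'])
im=save('wrist','w6.png'); c=cal('wrist'); np.save('w6.npy',np.c_[c[0],c[1],c[2]])
u=proj('wrist',[508.1,-362.3,18]); print(u,ring(im,u,38,WH,18,c=c),ring(im,u,38,lambda R,G,B:R>230,18,c=c))
E
```

```text
clock: 21.75
position: [532.6, 54.0, 119.0]
tool_rot: [[-0.001, 1.0, -0.001], [1.0, 0.001, -0.0], [-0.0, -0.001, -1.0]]
contact_force: [0.5, -0.4, 0.4]
width: 1.001
finger_force: 0.0
clock: 22.75
position: [518.9, -169.9, 162.8]
tool_rot: [[-0.0, 1.0, -0.001], [1.0, 0.0, -0.0], [-0.0, -0.001, -1.0]]
contact_force: [0.5, -0.1, 0.4]
width: 1.003
finger_force: 0.0
clock: 23.75
position: [508.3, -361.1, 163.1]
tool_rot: [[-0.002, 1.0, -0.0], [1.0, 0.002, 0.001], [0.001, -0.0, -1.0]]
contact_force: [0.7, -0.5, -0.1]
width: 1.001
finger_force: 0.0
[ 508.31724505 -361.06300123  163.0785136 ]
[254.22111776 187.6583408 ] [([508.6, -361.0], 48.9), ([508.7, -360.8], 23.1)] [([508.7, -361.2], 47.9), ([508.7, -361.2], 24.3)]
```

```bash
python3 -m handwheel '[[0,0.01,0.4,0,0,0,-1],[0,0,0.7,0,0,0,-1],[0,0,0.7,0,0,0,-1],[0,0,0.7,0,0,0,-1],[0,0,0.7,0,0,0,-1],[0,0,0.7,0,0,0,-1],[0,0,0.6,0,0,0,-1],[0,0,0.5,0,0,0,-1],[0,0,0.24,0,0,0,-1],[0,0,0,0,0,0,-1]]' 40
python3 -m handwheel '[[0,0,0,0,0,0,1],[0,0,0,0,0,0,1],[0,0,0,0,0,0,1],[0,0,0,0,0,0,1],[0,0,0,0,0,0,1],[0,0,0,0,0,0,1],[0,0,0,0,0,0,1],[0,0,0,0,0,0,1]]' 40
```

```text
clock: 24.8
position: [508.0, -360.8, 4.5]
tool_rot: [[-0.001, 1.0, -0.002], [1.0, 0.001, 0.002], [0.002, -0.002, -1.0]]
contact_force: [0.0, -0.6, -0.2]
width: 0.998
finger_force: 0.0
clock: 25.6
position: [509.5, -362.8, 7.6]
tool_rot: [[-0.001, 1.0, 0.002], [1.0, 0.001, -0.002], [-0.002, 0.002, -1.0]]
contact_force: [-0.3, 2.2, 6.2]
width: 0.563
finger_force: 40.6
```

```bash
python3 -m handwheel '[[0,0,-0.2,0,0,0,1],[0,0,-0.4,0,0,0,1],[0,0,-0.6,0,0,0,1],[0,0,-0.8,0,0,0,1],[0,0,-0.8,0,0,0,1],[0,0,-0.8,0,0,0,1],[0,0,-0.8,0,0,0,1],[0,0,-0.7,0,0,0,1],[0,0,-0.3,0,0,0,1],[0.2,0,0,0,0,0,1]]'
python3 -m handwheel '[[0.6,0.05,0,0,0,0,1],[0.9,0.06,0,0,0,0,1],[1,0.06,0,0,0,0,1],[1,0.06,0,0,0,0,1],[1,0.06,0,0,0,0,1],[1,0.06,0,0,0,0,1],[1,0.06,0,0,0,0,1],[1,0.06,0,0,0,0,1],[1,0.06,0,0,0,0,1],[1,0.06,0,0,0,0,1]]'
python3 -m handwheel '[[1,0.06,0,0,0,0,1],[1,0.06,0,0,0,0,1],[1,0.06,0,0,0,0,1],[0.7,0.05,0,0,0,0,1],[0.4,0.02,0,0,0,0,1],[0,0,0,0,0,0,1],[0,0,0,0,0,0,1],[0,0,0,0,0,0,1]]'
python3 - <<'E'
from h import *
s=ctrl.read_state(); p=s['position']; print(p)
im=save('wrist','w7.png'); c=cal('wrist'); np.save('w7.npy',np.c_[c[0],c[1],c[2]])
for r in range(220,325,3): print(r,' '.join(str(int(v)) for v in im[r,200:312:6,0]))
cv2.imwrite('pics/e7.png',cv2.resize(im[205:320,195:315],None,fx=5,fy=5,interpolation=2)[:,:,::-1])
E
```

```text
clock: 26.6
position: [509.5, -357.4, 170.0]
tool_rot: [[0.0, 1.0, 0.003], [1.0, -0.0, -0.003], [-0.003, 0.003, -1.0]]
contact_force: [-0.3, 0.5, -0.7]
width: 0.559
finger_force: 41.2
clock: 27.6
position: [524.5, -68.3, 166.3]
tool_rot: [[-0.001, 1.0, -0.003], [1.0, 0.001, 0.001], [0.001, -0.003, -1.0]]
contact_force: [0.6, -0.1, -0.5]
width: 0.564
finger_force: 41.2
clock: 28.4
position: [533.4, 51.1, 167.7]
tool_rot: [[0.0, 1.0, -0.001], [1.0, -0.0, -0.0], [-0.0, -0.001, -1.0]]
contact_force: [0.0, -0.2, 0.5]
width: 0.561
finger_force: 41.2
[533.4398261   51.08823162 167.70209613]
220 63 62 111 142 200 200 142 113 116 118 120 118 127 201 203 205 201 204 186
223 65 59 85 140 202 126 109 117 120 125 125 118 117 143 200 201 193 131 95
226 65 67 64 140 193 106 116 155 185 197 206 153 125 114 173 148 98 93 92
229 65 65 63 138 108 114 181 219 218 215 213 219 203 127 110 93 90 87 93
232 67 64 63 126 106 191 216 213 210 213 216 196 218 202 115 100 93 90 92
235 63 65 63 91 153 215 214 214 212 212 212 213 213 215 178 105 93 92 90
238 62 61 64 100 214 213 214 215 214 213 213 213 214 213 215 
[... 1214 characters left out ...]
292 7 12 62 61 128 138 141 139 139 140 141 140 140 140 130 92 91 19 14
295 5 10 63 66 64 138 138 144 141 140 139 138 140 138 94 92 94 16 24
298 12 6 62 69 64 94 139 141 141 143 140 137 134 107 92 89 92 30 21
301 18 10 64 60 67 91 101 120 139 140 137 129 97 91 95 92 91 53 18
304 22 37 66 65 72 92 95 90 96 99 98 95 91 95 91 91 94 78 9
307 21 51 62 61 91 95 90 89 92 92 90 93 93 92 91 92 90 87 20
310 25 59 62 64 92 92 93 91 91 93 94 94 93 91 94 90 94 89 20
313 25 63 61 64 92 91 92 94 92 93 91 95 89 94 89 93 95 91 25
316 26 68 61 90 92 89 89 94 92 95 92 90 96 91 95 93 90 97 25
319 18 71 77 94 94 91 92 90 91 89 96 93 89 90 92 93 93 92 22
322 28 85 94 92 92 92 90 90 91 92 92 90 91 93 92 92 89 93 25
```

View pics/e7.png

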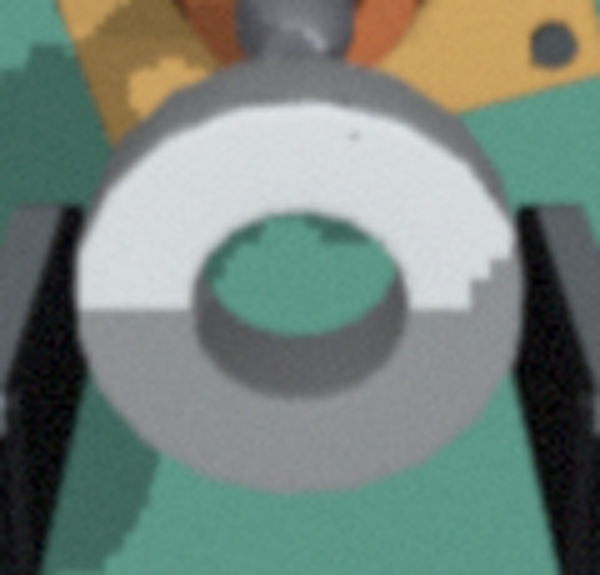

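```bash
python3 - <<'E'
from h import *
M=np.load('w7.npy'); c=(M[:,:3],M[:,3:6],M[:,6])
for z in (176,178,180):
    f=lambda u,v:unproj('wrist',(u,v),z,c)[:2]
    a,b,l,r,p,q=f(255,225.4),f(255,303.6),f(210.4,265),f(299.6,265),f(255,247),f(255,284.6)
    print(z,a[1]-b[1],(a[1]+b[1])/2,'bore',p[1]-q[1],(p[1]+q[1])/2,'x',r[0]-l[0],(r[0]+l[0])/2)
E
```

```text
176 49.973112993385854 50.1476284175596 bore 24.06108985485146 50.321475148611604 x 49.41628133341635 533.7696660815338
178 49.237330482557184 51.42539101095892 bore 23.706824770164403 51.59667809790211 x 48.68869737121389 533.7673455490261
180 48.501547971728485 52.70315360435825 bore 23.35255968547736 52.8718810471926 x 47.96111340901149 533.7650250165186
```

```bash
python3 -m handwheel '[[0.05,-0.017,0.4,0,0,0,1],[0,0,0.5,0,0,0,1],[0,0,0.5,0,0,0,1],[0,0,0.3,0,0,0,1],[0,0,0.15,0,0,0,1],[0,0,0.15,0,0,0,1],[0,0,0.1,0,0,0,1],[0,0,0.1,0,0,0,1],[0,0,0.05,0,0,0,1],[0,0,0,0,0,0,1]]'
python3 -m handwheel '[[0,0,0.1,0,0,0,1],[0,0,0.1,0,0,0,1],[0,0,0.1,0,0,0,1],[0,0,0,0,0,0,1]]'
```

```text
clock: 29.45
position: [533.2, 53.3, 100.5]
tool_rot: [[-0.001, 1.0, 0.0], [1.0, 0.001, -0.0], [-0.0, 0.0, -1.0]]
contact_force: [-0.7, -1.0, 0.4]
width: 0.56
finger_force: 41.2
clock: 29.85
position: [532.8, 53.4, 90.9]
tool_rot: [[-0.001, 1.0, -0.001], [1.0, 0.001, -0.0], [-0.0, -0.001, -1.0]]
contact_force: [0.5, 0.0, -0.1]
width: 0.563
finger_force: 41.2
```

```bash
python3 -m handwheel '[[0,0,0.15,0,0,0,1],[0,0,0.15,0,0,0,1],[0,0,0.05,0,0,0,1],[0,0,0,0,0,0,1],[0,0,0,0,0,0,1]]'
python3 -m handwheel '[[0,0,0.04,0,0,0,1],[0,0,0,0,0,0,1],[0,0,0,0,0,0,1]]'
python3 -m handwheel '[[0,0,0.04,0,0,0,1],[0,0,0,0,0,0,1],[0,0,0,0,0,0,1]]'
```

```text
clock: 30.35
position: [533.2, 53.3, 80.9]
tool_rot: [[-0.001, 1.0, -0.0], [1.0, 0.001, -0.0], [-0.0, -0.0, -1.0]]
contact_force: [0.2, -0.4, -0.5]
width: 0.564
finger_force: 41.2
clock: 30.65
position: [533.2, 53.3, 79.8]
tool_rot: [[-0.001, 1.0, 0.0], [1.0, 0.001, -0.0], [-0.0, 0.0, -1.0]]
contact_force: [0.5, -0.6, -0.5]
width: 0.561
finger_force: 41.2
clock: 30.95
position: [533.1, 53.3, 78.5]
tool_rot: [[-0.001, 1.0, -0.0], [1.0, 0.001, -0.0], [-0.0, -0.0, -1.0]]
contact_force: [0.1, 0.4, 0.0]
width: 0.562
finger_force: 41.2
```

```bash
python3 -m handwheel '[[0,0,0.04,0,0,0,1],[0,0,0,0,0,0,1],[0,0,0,0,0,0,1]]'
python3 -m handwheel '[[0,0,0.04,0,0,0,1],[0,0,0,0,0,0,1],[0,0,0,0,0,0,1]]'
```

```text
clock: 31.25
position: [533.4, 53.4, 77.7]
tool_rot: [[-0.001, 1.0, 0.001], [1.0, 0.001, -0.0], [-0.0, 0.001, -1.0]]
contact_force: [-1.3, 0.4, 2.3]
width: 0.563
finger_force: 41.5
clock: 31.55
position: [533.4, 53.3, 77.5]
tool_rot: [[-0.001, 1.0, 0.001], [1.0, 0.001, -0.0], [-0.0, 0.001, -1.0]]
contact_force: [-4.0, 0.4, 10.5]
width: 0.564
finger_force: 42.3
```

Home at 77.6 as predicted. I'll release, back off and check.

```bash
python3 -m handwheel '[[0,0,-0.05,0,0,0,1],[0,0,0,0,0,0,-1],[0,0,0,0,0,0,-1],[0,0,0,0,0,0,-1],[0,0,0,0,0,0,-1],[0,0,0,0,0,0,-1],[0,0,-0.2,0,0,0,-1],[0,0,-0.5,0,0,0,-1],[0,0,-0.8,0,0,0,-1],[0,0,-0.8,0,0,0,-1]]'
python3 -m handwheel '[[0,0,-0.8,0,0,0,-1],[-0.5,0,0,0,0,0,-1],[-0.8,0,0,0,0,0,-1],[-0.8,0,0,0,0,0,-1],[-0.8,0,0,0,0,0,-1],[0,0,0,0,0,0,-1],[0,0,0,0,0,0,-1],[0,0,0,0,0,0,-1]]'
python3 - <<'E'
from h import *
sc=save('scene','s8.png'); im=save('wrist','w8.png'); c=cal('wrist')
print('white',ring(im,proj('wrist',[533,53.2,88],c),50,lambda R,G,B:(abs(R-B)<25)&(R>130),88,c=c))
u=proj('scene',[533,53,70]).astype(int); a=sc[u[1]-40:u[1]+40,u[0]-40:u[0]+40]; b=sc[150:384,230:464]
cv2.imwrite('pics/c8.png',np.hstack([cv2.resize(a,(400,400),interpolation=2),cv2.resize(b,(400,400))])[:,:,::-1])
E
```

```text
clock: 32.55
position: [532.9, 53.3, 147.5]
tool_rot: [[-0.001, 1.0, -0.001], [1.0, 0.001, -0.0], [-0.0, -0.001, -1.0]]
contact_force: [0.3, -0.5, -0.6]
width: 1.0
finger_force: 0.0
clock: 33.35
position: [532.9, -33.3, 170.3]
tool_rot: [[-0.001, 1.0, -0.001], [1.0, 0.001, 0.0], [0.0, -0.001, -1.0]]
contact_force: [0.4, 0.1, -0.9]
width: 1.001
finger_force: 0.0
white [([533.3, 54.7], 48.5), ([533.3, 54.7], 23.7)]
```

View pics/c8.png

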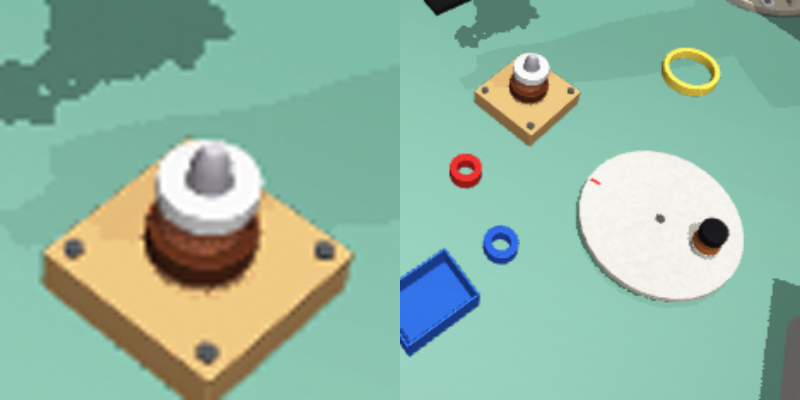

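The stack sits flat and tight, brown then copper then white, and the jar is upright on the turntable. I'm handing in.

```bash
python3 -c "
from bench import ctrl; print(ctrl.job_done())"
```

```text
the job is handed in; nothing more can be done
None
```

I threaded brown, copper and white onto the post in order, lowering each until it touched home. The job is handed in at about 33 s, but it returned no verdict; the last picture shows the stack flat and tight and the jar upright, and nothing went near the pack.

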